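# Unbolt the lid of the sample transport case

### The arm

A 7-joint arm with a two-finger parallel gripper is mounted at the origin on the work surface. World frame = base frame: x ahead of the robot, y to its left, z up, the work surface at z = 0. Lengths are in m, angles in rad, forces in N, time in s.
With the tool pointing down it reaches from about 0.425 to 0.875 m from the base axis. Payload 4.7 kg.
Tool frame: the origin (TCP) lies where the fingers leave the gripper's body, on its centre line; the fingertips stand 70 mm ahead of it and the grasp point (between the pads) lies 51 mm ahead of it; z points along the fingers, y is the line along which they close (so a half turn about z gives the same grasp; the last joint's range is limited). The gripper opens to 87 mm and grips with 3 to 60 N. Pads are 19 mm wide; open, the fingers measure 117 mm over their backs; the gripper's body (75 mm by 190 mm) begins 51 mm behind the grasp point.
Start: joints at [-1.165, 0.321, -0.07, 1.45, 0.023, 1.371, -0.057], TCP at [0.248, 0.601, 0.292] pointing down, gripper open.
Joint ranges: [-2.86, 2.86], [-0.3, 2.09], [-1.38, 1.24], [0.06, 2.45], [-1.56, 4.7], [0.09, 2.05], [-2.69, 2.69]. Speed limits (rad/s): [2.57, 2.57, 3.14, 3.14, 3.14, 3.14, 3.14].

### API

Orientations are given as a rotation vector (axis times angle).
In Python, from bench import get_state, get_image, get_calibration, close_job gives the robot as it stands.
- The arm moves only by the tool send_rows, never from a script. Its argument "rows" is a list of rows, each an object of numbers: "hand": the finger opening in mm, from 0 to 87; "x", "y", "z": the shift along the world's x, y, z in mm; "roll": the turn about the world's z in degrees. A call has 1 to 10 rows; each row shifts and turns the commanded pose from where the row before left it; what a row does not reach is not made up. A row lasts 1/10 s, in which the tool goes at most 50 mm and 8.59 degrees, less where a joint would pass 70% of its speed; a pose out of reach is approached as far as the arm can. A call is refused whole if a number of a shift passes 50 or a number of a turn 8.59, either way. A call with a gripper value outside its range is refused whole. The fingers move at their own pace and stop on an object; "force" is the grip in N (left out, the last holds). Time passes only in rows, so rows that do not move let the fingers close. It gives the time, the measured TCP pose, the force, the opening and the grip force at its end, in the units of the state.
- get_state(): the state, without advancing time (a new reading comes with each control period).
- get_image(name): name is "scene" or "top" or "wrist"; returns the picture (420x560x3 uint8, blue, green, red); there is no depth.
- get_calibration(name): a dict with "mtx" (3x3 intrinsics, pixels), "world_from_camera" (4x4, takes a point from camera to world coordinates). Camera axes: x right, y down, z forward; pixel columns grow to the right and rows downward; lengths in m; the calibration is good to about 2 mm. A picture is of the moment at which its call begins: read the wrist's pose just before it. get_calibration takes no time and is no camera call; for the wrist camera it gives the pose at the moment of the call.
- close_job(): hands the job in; it is judged then, once.
The state is a dict: "time": time; "joint_positions": joint angles; "qd": joint speeds; "joint_torque": joint torques, N m; "position": TCP position; "tool_rot": TCP orientation; "ft_force": force on the tool from outside, world axes, zero at the start; "torque": the same for the moment, N m; "grip_width": opening from 0.0 (shut) to 1.0 (fully open); "grip_force": force on a finger pad.
Only numpy, scipy, OpenCV 4.12 (cv2) and the standard library are available. Lean on these libraries where they do the work, as an engineer would, in place of code of your own. Each camera call takes 0.05 s, during which the arm holds its last target. There are 200 camera calls.

### The job

Unlock the lid of the grey sample transport case: with one fingertip press its red spring catch down and keep it down while the other finger pushes the blue tab of the bolt all the way along, out of its strike to the end of its travel. Only then let the catch go, so that it springs right up again and locks the bolt open, and move clear. Push with the fingers only: pinch and lift nothing, and leave the jar, the weight, the wash bottle and the beaker where they stand.

Things in the scene. Friction and masses are not known exactly. Their poses are not given: they have to be found in the camera images.
- case: Heavy grey case, 200 x 280 x 110 mm (its x, y, z), cannot shift. Origin at the centre of its underside; z up. The lock stands on its flat top (z = 110 mm): the bolt along y on the line x = +27 mm, the red catch along y on the line x = -27 mm. Bar, guides and strike of the bolt rise at most 20 mm above the top; fingertips 22 mm or more above the top pass over them.
- bolt (a joint): Travel of the bolt in m: 0 = locked, tip in the strike; slides to the case's +y up to 0.034 = fully open (stop). A comb on it jams against the catch within 4 mm while the catch is up, and at the next tooth if the catch is let up on the way; only from 0.0315 on can the catch rise and lock it open. Sliding takes about 3 N of drag, no spring: it stays where it is left.
- bolt_tab (a point): Middle of the upper edge of the bolt's upright blue tab; moves with the bolt. The tab is a plate 30 mm wide (case x), 10 mm thick (case y), rising from 16 to 52 mm above the case's top; at bolt = 0 it stands at case x = +27, y = 0 mm. To open, push its -y face towards +y. It reaches 20 mm higher than the catch.
- catch (a joint): How far the red catch is pressed in m: 0 = up (locking), 0.008 = fully down (stop). From about 0.006 on the bolt is free. Its spring takes 4 N to start and 7.2 N fully down, and pushes it up again when let go.
- catch_top (a point): Centre of the catch's flat red upper face; goes down with it. Face 26 mm (case x) by 90 mm (case y), at case x = -27, y = -50 to +40 mm; 32 mm above the case's top when up, 24 mm fully down. It goes straight down wherever pressed, and a fingertip can glide along it. It runs beside the bolt, 54 mm off centre to centre: with the fingers across the bolt, one holds it and the other meets the tab.
- jar: Bystander: amber glass jar with white cap, 42 mm across, 55 mm high, standing on the top of the case near one of its two +y corners (the weight is near the other). Origin under its centre.
- weight: Bystander: brass balance weight, 30 mm across, 41 mm high, standing on the top of the case near one of its two +y corners (the jar is near the other). Origin under its centre.
- wash: Bystander: white wash bottle with red cap, 60 mm across, 120 mm high, standing on the bench beside the case, beyond its +y or -y end. Origin under its centre.
- beaker: Bystander: white beaker, 66 mm across, 85 mm high, standing on the bench beyond the case's other end. Origin under its centre.

How it is judged:
On the way, in this order (a step that is already met when the one before it is completed fails the run):
1. a finger presses the catch down while the bolt is still locked (value of joint catch above 0.005 m and contact force between the fingers and catch above 1 N and value of joint bolt below 0.005 m), for 0.05 s.
2. part way, one finger pushes the bolt while another keeps the catch down (value of joint catch above 0.004 m and contact force between the fingers and catch above 0.5 N and contact force between the fingers and bolt above 0.3 N and value of joint bolt between 0.007 and 0.029 m), for 0.04 s.
3. the bolt is fully open with the catch still held down (value of joint bolt above 0.031 m and value of joint catch above 0.004 m and contact force between the fingers and catch above 0.5 N), for 0.03 s.
At the end, for the whole second after the job is handed in: The bolt is at the end of its travel (above 30.5 of 34 mm) and at rest, the catch is up again (pressed less than 1.5 mm), so the bolt is locked open; jar, weight, wash bottle and beaker stand upright within 12 mm of where they were (value of joint bolt above 0.0305 m and value of joint catch below 0.0015 m and velocity of joint bolt between -0.005 and 0.005 m/s and distance of each of jar, weight, wash, beaker from where it was at the start of the episode below 0.012 m and angle between each of jar, weight, wash, beaker's own z axis and vertical below 0.2 rad); the robot touches nothing.
It fails at once if the catch is let up while the bolt is part way (value of joint bolt between 0.006 and 0.028 m and value of joint catch below 0.002 m).
It fails at once if a bystander is lifted, carried or knocked away (distance of any of jar, weight, wash, beaker from where it was at the start of the episode above 0.02 m).
It also fails if it takes over 32 s, if anything falls off the work surface, if the arm or the gripper's body presses on something with over 40 N, if the wrist force passes 120 N, or if a joint passes its speed limit or range.

## Working session

There is one attempt and no reset: what is moved stays moved. The work goes in short steps, Python scripts to look and compute and a tool call to move; the robot and the scene stay as the last step left them, time stands still between calls to the robot, and variables do not carry over. Pictures are saved under pics/ and viewed, at most 10 in all, crops included, and the job is handed in when it is done.

Besides the shell and the picture viewer there is one more tool, called as name(argument=value, ...), one argument or row to a line, values as JSON. send_rows: Moves the arm, as the interface text tells. Its arguments: {"type":"object","properties":{"rows":{"type":"array","items":{"type":"object","properties":{"hand":{"type":"number"},"x":{"type":"number"},"y":{"type":"number"},"z":{"type":"number"},"roll":{"type":"number"}}}},"force":{"type":"number"}},"required":["rows"]}

```bash
mkdir -p pics; python3 - <<'E'
from bench import *
import cv2,numpy as np
for n in("scene","top"):
    cv2.imwrite(f"pics/{n}0.png",get_image(n));c=get_calibration(n);print(n,np.round(c["mtx"],1).tolist(),np.round(c["world_from_camera"],3).tolist())
s=get_state();print(s)
E
```

```text
scene [[415.1, 0.0, 287.5], [0.0, 415.1, 209.2], [0.0, 0.0, 1.0]] [[-0.07, 0.562, -0.824, 1.445], [0.998, 0.041, -0.057, 0.11], [0.001, -0.826, -0.563, 0.682], [0.0, 0.0, 0.0, 1.0]]
top [[490.2, 0.0, 276.1], [0.0, 490.2, 210.2], [0.0, 0.0, 1.0]] [[0.047, -0.974, 0.219, 0.32], [-0.999, -0.047, 0.006, 0.05], [0.005, -0.219, -0.976, 1.434], [0.0, 0.0, 0.0, 1.0]]
{'time': 0.1, 'joint_positions': array([-1.16491364,  0.32177064, -0.07011331,  1.45154167,  0.0225682 ,
        1.37076958, -0.05690922]), 'qd': array([-0.00062248, -0.00067437, -0.00048385, -0.00266738, -0.00123557,
       -0.00174814, -0.00062922]), 'joint_torque': array([-3.90209216e-04, -4.92570841e+01, -4.05937890e-01, -3.13398206e+01,
       -6.38977136e-02,  3.94840585e-02,  6.54842597e-05]), 'position': array([0.24806901, 0.60040827, 0.29126253]), 'tool_rot': array([-6.11367074e-01, -3.08124306e+00,  2.63698970e-03]), 'ft_force': array([ 0.22016657, -0.38055963,  0.07546406]), 'torque': array([-0.0317218 , -0.051452  ,  0.01245727]), 'grip_force': 0.0, 'grip_width': 1.0036522417604055}
```

View pics/top0.png

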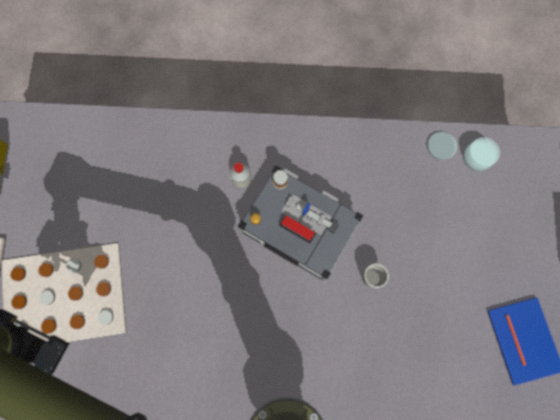

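View pics/scene0.png

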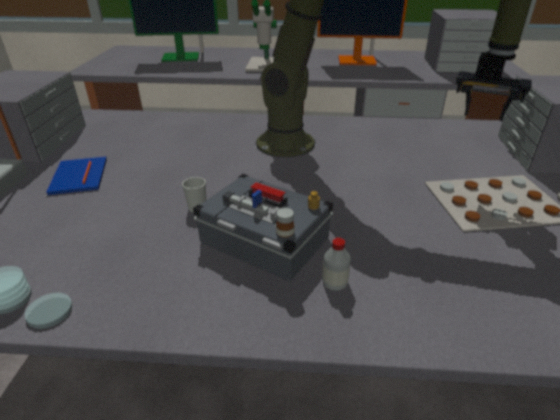

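The top view shows the case near (300,220), the red catch at about (297,228) and the blue tab at about (306,209). The jar (280,178) and weight (256,218) stand at the +y end, with the wash bottle (240,172) beyond it. The scene view agrees, with catch (268,193) and tab (257,199).

```bash
cat > h.py <<'E'
from bench import *
import cv2,numpy as np
def ray(n,p,z,T=None):
    c=get_calibration(n);T=c["world_from_camera"] if T is None else T
    p=np.atleast_2d(p).astype(float)
    d=np.c_[p,np.ones(len(p))]@np.linalg.inv(c["mtx"]).T@T[:3,:3].T
    o=T[:3,3];return o+d*((z-o[2])/d[:,2])[:,None]
def mask(im,col):
    b,g,r=[im[...,i].astype(int) for i in range(3)]
    m=(r>110)&(r>2.2*g)&(r>2.2*b) if col=="red" else (b>70)&(b>1.6*r)&(b>1.4*g)
    return m.astype(np.uint8)
def blobs(im,col,amin=8):
    cs,_=cv2.findContours(mask(im,col),cv2.RETR_EXTERNAL,cv2.CHAIN_APPROX_NONE)
    return [c for c in cs if cv2.contourArea(c)>amin]
E
python3 - <<'E'
from h import *
for n in("top","scene"):
    im=cv2.imread(f"pics/{n}0.png")
    for col,z in(("red",.142),("blue",.162)):
        for c in blobs(im,col):
            r=cv2.minAreaRect(c)
            if not(190<r[0][0]<345):continue
            w=ray(n,cv2.boxPoints(r),z)
            print(n,col,np.round(r[0]),np.round(r[1],1),"ctr",np.round(ray(n,r[0],z)[0],3),"edges",[(np.round(np.linalg.norm(w[i+1]-w[i]),3),np.round(np.degrees(np.arctan2(*(w[i+1]-w[i])[[1,0]])),1)) for i in(0,1)])
E
```

```text
top red [298. 227.] [33.6  9.5] ctr [ 0.566 -0.002  0.142] edges [(np.float64(0.026), np.float64(-26.9)), (np.float64(0.09), np.float64(-117.9))]
top red [238. 167.] [8. 8.] ctr [0.727 0.169 0.142] edges [(np.float64(0.022), np.float64(-87.2)), (np.float64(0.023), np.float64(-176.4))]
top blue [306. 208.] [ 3.9 12.5] ctr [ 0.614 -0.021  0.162] edges [(np.float64(0.034), np.float64(-30.8)), (np.float64(0.01), np.float64(-122.0))]
scene red [338. 241.] [ 6. 11.] ctr [0.765 0.169 0.142] edges [(np.float64(0.023), np.float64(94.1)), (np.float64(0.02), np.float64(-2.4))]
scene red [268. 189.] [31.6  5.4] ctr [ 0.57  -0.     0.142] edges [(np.float64(0.025), np.float64(178.2)), (np.float64(0.091), np.float64(62.0))]
scene blue [254. 198.] [ 6.7 17.1] ctr [ 0.644 -0.023  0.162] edges [(np.float64(0.069), np.float64(175.9)), (np.float64(0.019), np.float64(58.0))]
```

send_rows(
  rows=[
    {"x":22,"y":-42,"roll":-6.4,"hand":39},
    {"x":22,"y":-42,"roll":-6.4,"hand":39},
    {"x":22,"y":-42,"roll":-6.4,"hand":39},
    {"x":22,"y":-42,"roll":-6.4,"hand":39},
    {"x":22,"y":-42,"roll":-6.4,"hand":39},
    {"x":22,"y":-42,"roll":-6.4,"hand":39},
    {"x":22,"y":-42,"roll":-6.4,"hand":39},
    {"x":22,"y":-42,"roll":-6.4,"hand":39},
    {"x":22,"y":-42,"roll":-6.4,"hand":39},
    {"x":22,"y":-42,"roll":-6.4,"hand":39},
  ],
)

```text
schema error: expected keys hand, x, y, z, roll
```

send_rows(
  rows=[
    {"x":22,"y":-42,"roll":-6.4,"hand":39},
    {"x":22,"y":-42,"roll":-6.4,"hand":39},
    {"x":22,"y":-42,"roll":-6.4,"hand":39},
    {"x":22,"y":-42,"roll":-6.4,"hand":39},
    {"x":22,"y":-42,"roll":-6.4,"hand":39},
    {"hand":39},
    {"hand":39},
    {"hand":39},
  ],
)

```text
schema error: expected keys hand, x, y, z, roll
```

```bash
python3 - <<'E'
from h import *
from scipy.spatial.transform import Rotation as R
s=get_state();T=get_calibration("wrist")["world_from_camera"];im=get_image("wrist");cv2.imwrite("pics/w1.png",im)
M=R.from_rotvec(s["tool_rot"]).as_matrix()
print(s["time"],s["position"],np.round(M,3).tolist(),"yaw y",np.degrees(np.arctan2(M[1,1],M[0,1])),s["grip_width"]*87,s["ft_force"],s["joint_positions"])
for col,z in(("red",.142),("blue",.162)):
  for c in blobs(im,col,60):
    r=cv2.minAreaRect(c);w=ray("wrist",cv2.boxPoints(r),z,T)
    print(col,np.round(r[0]),np.round(r[1],1),"ctr",np.round(ray("wrist",r[0],z,T)[0],4),"edges",[(np.round(np.linalg.norm(w[i+1]-w[i]),3),np.round(np.degrees(np.arctan2(*(w[i+1]-w[i])[[1,0]])),1)) for i in(0,1)])
E
```

```text
0.1 [0.24806901 0.60040827 0.29126253] [[-0.924, 0.382, -0.001], [0.382, 0.924, -0.002], [-0.0, -0.002, -1.0]] yaw y 67.55474777616354 87.31774503315528 [ 0.22016657 -0.38055963  0.07546406] [-1.16491364  0.32177064 -0.07011331  1.45154167  0.0225682   1.37076958
 -0.05690922]
```

View pics/w1.png

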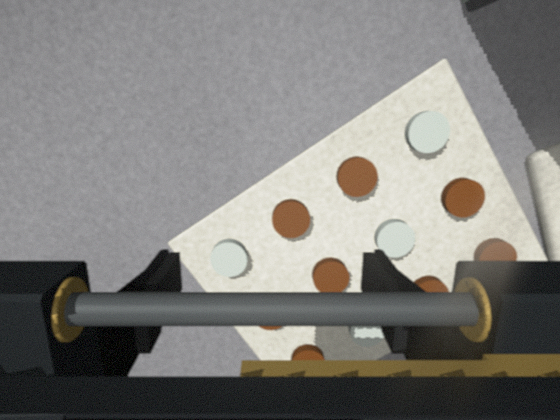

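The moves were refused because every row needs all the keys. The wrist picture only shows the tray and the fingers, at columns ~160 and ~385.

send_rows(
  rows=[
    {"x":22,"y":-42,"z":0,"roll":-6.4,"hand":39},
    {"x":22,"y":-42,"z":0,"roll":-6.4,"hand":39},
    {"x":22,"y":-42,"z":0,"roll":-6.4,"hand":39},
    {"x":22,"y":-42,"z":0,"roll":-6.4,"hand":39},
    {"x":22,"y":-42,"z":0,"roll":-6.4,"hand":39},
    {"x":22,"y":-42,"z":0,"roll":-6.4,"hand":39},
    {"x":22,"y":-42,"z":0,"roll":-6.4,"hand":39},
    {"x":22,"y":-42,"z":0,"roll":-6.4,"hand":39},
    {"x":22,"y":-42,"z":0,"roll":-6.4,"hand":39},
    {"x":22,"y":-42,"z":0,"roll":-6.4,"hand":39},
  ],
)

```text
time: 1.15
position: [0.4686, 0.1789, 0.2923]
tool_rot: [-2.157, -2.284, -0.001]
ft_force: [0.9, -0.1, -0.9]
grip_width: 0.45
grip_force: 0.0
```

send_rows(
  rows=[
    {"x":22,"y":-42,"z":0,"roll":-6.4,"hand":39},
    {"x":22,"y":-42,"z":0,"roll":-6.4,"hand":39},
    {"x":22,"y":-42,"z":0,"roll":-6.4,"hand":39},
    {"x":22,"y":-42,"z":0,"roll":-6.4,"hand":39},
    {"x":22,"y":-42,"z":0,"roll":-6.4,"hand":39},
    {"x":0,"y":0,"z":0,"roll":0,"hand":39},
    {"x":0,"y":0,"z":0,"roll":0,"hand":39},
  ],
)

```text
time: 1.85
position: [0.5781, -0.0305, 0.2918]
tool_rot: [-2.701, -1.604, 0.002]
ft_force: [-0.2, 1.3, -0.5]
grip_width: 0.447
grip_force: 0.0
```

```bash
cat > look.py <<'E'
from h import *
import sys
from scipy.spatial.transform import Rotation as R
s=get_state();T=get_calibration("wrist")["world_from_camera"];im=get_image("wrist");cv2.imwrite(f"pics/{sys.argv[1]}.png",im)
M=R.from_rotvec(s["tool_rot"]).as_matrix()
print(s["time"],s["position"],"z axis",np.round(M[:,2],3),"yaw y",np.degrees(np.arctan2(M[1,1],M[0,1])),s["grip_width"]*87,s["ft_force"],s["joint_positions"])
for col,z in(("red",.142),("blue",.162)):
  for c in blobs(im,col,60):
    r=cv2.minAreaRect(c);w=ray("wrist",cv2.boxPoints(r),z,T)
    print(col,np.round(r[0]),np.round(r[1],1),"ctr",np.round(ray("wrist",r[0],z,T)[0],4),"edges",[(np.round(np.linalg.norm(w[i+1]-w[i]),3),np.round(np.degrees(np.arctan2(*(w[i+1]-w[i])[[1,0]])),1)) for i in(0,1)])
E
python3 look.py w2
```

```text
1.85 [ 0.57813408 -0.0305379   0.2917537 ] z axis [-0.001 -0.    -1.   ] yaw y -28.588738889427944 38.866186643481726 [-0.16729628  1.31989552 -0.45931851] [-0.49080763  0.18295889  0.56691971  1.65274705 -0.10007284  1.33621491
 -0.40701463]
red [236. 188.] [128.8  38.3] ctr [5.681e-01 4.000e-04 1.420e-01] edges [(np.float64(0.025), np.float64(-25.8)), (np.float64(0.089), np.float64(-116.4))]
blue [317. 186.] [23. 48.] ctr [ 0.6167 -0.019   0.162 ] edges [(np.float64(0.029), np.float64(-28.6)), (np.float64(0.014), np.float64(-115.5))]
```

View pics/w2.png

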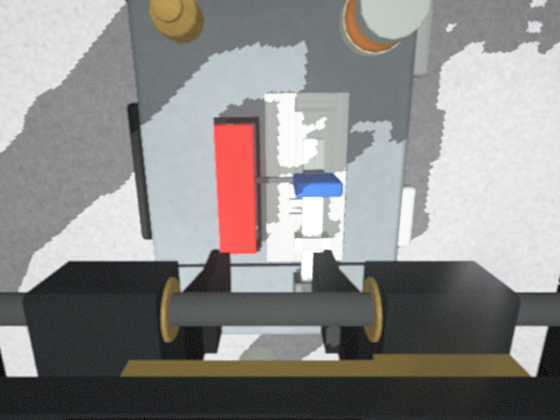

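The wrist view shows the red catch centred at (236,188) with size 25x89 mm, which is right. The blue tab is at (317,183), and the fingers straddle both lines, at columns ~215 and ~330. The case yaw comes out at about -27° for its x axis.

send_rows(
  rows=[
    {"x":3,"y":-1,"z":-20,"roll":1.5,"hand":39},
    {"x":0,"y":0,"z":-20,"roll":0,"hand":39},
    {"x":0,"y":0,"z":-20,"roll":0,"hand":39},
    {"x":0,"y":0,"z":-12,"roll":0,"hand":39},
    {"x":0,"y":0,"z":0,"roll":0,"hand":39},
    {"x":0,"y":0,"z":0,"roll":0,"hand":39},
  ],
)

```text
time: 2.5
position: [0.5814, -0.0294, 0.2208]
tool_rot: [2.677, 1.645, 0.001]
ft_force: [-0.1, -0.1, 0.6]
grip_width: 0.445
grip_force: 0.0
```

```bash
python3 look.py w3; python3 -c "
from h import *
cv2.imwrite('pics/s3.png',cv2.resize(get_image('scene')[130:290,170:380],None,fx=3.5,fy=3.5,interpolation=2))"
```

```text
2.5 [ 0.58137291 -0.02937811  0.220819  ] z axis [ 0.001  0.    -1.   ] yaw y -26.862379090805433 38.72682269047124 [-0.10323644 -0.14164671  0.63981204] [-0.47492561  0.24182108  0.55598733  1.7367398  -0.13632767  1.20097157
 -0.35144783]
red [217. 214.] [157.3  54.1] ctr [0.5697 0.0051 0.142 ] edges [(np.float64(0.025), np.float64(-26.4)), (np.float64(0.08), np.float64(-117.6))]
blue [332. 223.] [71.5 38.3] ctr [ 0.6173 -0.0172  0.162 ] edges [(np.float64(0.017), np.float64(62.8)), (np.float64(0.031), np.float64(-28.4))]
```

View pics/w3.png

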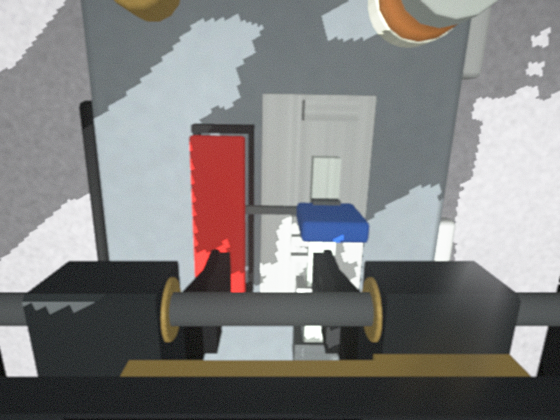

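View pics/s3.png

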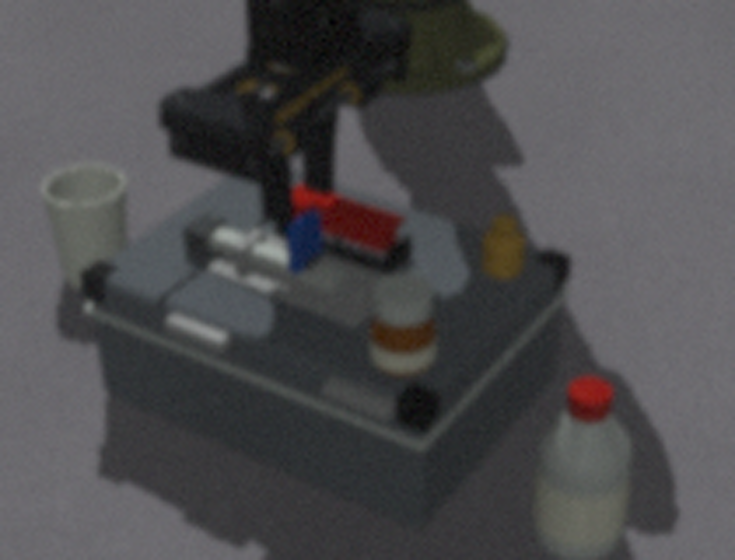

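The wrist view has one finger over the red catch line (columns 190–245) and the other behind the blue tab (332,223), with a gap to the tab. The scene crop agrees, so I press down.

send_rows(
  rows=[
    {"x":0,"y":0,"z":-5,"roll":0,"hand":39},
    {"x":0,"y":0,"z":-4,"roll":0,"hand":39},
    {"x":0,"y":0,"z":-3,"roll":0,"hand":39},
    {"x":0,"y":0,"z":-2,"roll":0,"hand":39},
    {"x":0,"y":0,"z":0,"roll":0,"hand":39},
    {"x":0,"y":0,"z":0,"roll":0,"hand":39},
  ],
)

```text
time: 3.2
position: [0.5816, -0.0303, 0.207]
tool_rot: [2.678, 1.642, 0.002]
ft_force: [-0.8, -0.2, 6.9]
grip_width: 0.448
grip_force: 2.8
```

send_rows(
  rows=[
    {"x":0,"y":0,"z":-2,"roll":0,"hand":39},
    {"x":0,"y":0,"z":-1,"roll":0,"hand":39},
    {"x":0,"y":0,"z":0,"roll":0,"hand":39},
    {"x":0,"y":0,"z":0,"roll":0,"hand":39},
  ],
)

```text
time: 3.6
position: [0.5816, -0.0303, 0.2043]
tool_rot: [2.678, 1.642, 0.002]
ft_force: [-1.0, 0.1, 7.1]
grip_width: 0.452
grip_force: 3.3
```

send_rows(
  rows=[
    {"x":1.8,"y":3.6,"z":0,"roll":0,"hand":39},
    {"x":1.8,"y":3.6,"z":0,"roll":0,"hand":39},
    {"x":1.8,"y":3.6,"z":0,"roll":0,"hand":39},
    {"x":1.4,"y":2.7,"z":0,"roll":0,"hand":39},
    {"x":1.4,"y":2.7,"z":0,"roll":0,"hand":39},
    {"x":1.4,"y":2.7,"z":0,"roll":0,"hand":39},
  ],
)

```text
time: 4.2
position: [0.5903, -0.0151, 0.2042]
tool_rot: [2.678, 1.637, -0.005]
ft_force: [-5.1, -6.1, 8.3]
grip_width: 0.452
grip_force: 4.7
```

send_rows(
  rows=[
    {"x":1.4,"y":2.7,"z":0,"roll":0,"hand":39},
    {"x":1.4,"y":2.7,"z":0,"roll":0,"hand":39},
    {"x":1.4,"y":2.7,"z":0,"roll":0,"hand":39},
    {"x":1.4,"y":2.7,"z":0,"roll":0,"hand":39},
    {"x":1.4,"y":2.7,"z":0,"roll":0,"hand":39},
  ],
)

```text
time: 4.7
position: [0.5974, -0.0017, 0.2042]
tool_rot: [2.678, 1.637, -0.005]
ft_force: [-3.1, -6.3, 8.2]
grip_width: 0.446
grip_force: 4.7
```

send_rows(
  rows=[
    {"x":1.4,"y":2.7,"z":0,"roll":0,"hand":39},
    {"x":1.4,"y":2.7,"z":0,"roll":0,"hand":39},
    {"x":1.4,"y":2.7,"z":0,"roll":0,"hand":39},
    {"x":0.9,"y":1.8,"z":0,"roll":0,"hand":39},
    {"x":0,"y":0,"z":0,"roll":0,"hand":39},
  ],
)

```text
time: 5.2
position: [0.6016, 0.0063, 0.2042]
tool_rot: [2.678, 1.635, -0.01]
ft_force: [-6.4, -8.7, 10.1]
grip_width: 0.453
grip_force: 7.1
```

send_rows(
  rows=[
    {"x":0.7,"y":1.3,"z":0,"roll":0,"hand":39},
    {"x":0.7,"y":1.3,"z":0,"roll":0,"hand":39},
    {"x":0.7,"y":1.3,"z":0,"roll":0,"hand":39},
    {"x":0,"y":0,"z":0,"roll":0,"hand":39},
  ],
)

```text
time: 5.6
position: [0.602, 0.0067, 0.2043]
tool_rot: [2.68, 1.63, -0.018]
ft_force: [-13.0, -14.2, 15.5]
grip_width: 0.45
grip_force: 10.7
```

```bash
python3 look.py w4; python3 -c "
from h import *
im=get_image('top');
for c in blobs(im,'blue'):
  r=cv2.minAreaRect(c)
  if 250<r[0][0]<345: print(r,ray('top',r[0],.162))
cv2.imwrite('pics/s4.png',cv2.resize(get_image('scene')[130:290,170:380],None,fx=3.5,fy=3.5,interpolation=2))"
```

```text
5.6 [0.60204023 0.00669492 0.20426012] z axis [-0.008 -0.01  -1.   ] yaw y -27.390231692076043 39.170542295362026 [-12.98474289 -14.24945114  15.48048758] [-0.50644757  0.3056335   0.53536798  1.69850483 -0.15514869  1.18986796
 -0.41048684]
red [223. 343.] [34. 40.] ctr [ 0.5641 -0.0151  0.142 ] edges [(np.float64(0.019), np.float64(-27.3)), (np.float64(0.019), np.float64(-118.6))]
red [214. 258.] [68.9 52.9] ctr [0.5827 0.026  0.142 ] edges [(np.float64(0.023), np.float64(-25.9)), (np.float64(0.034), np.float64(-117.5))]
blue [334. 250.] [48. 77.] ctr [0.6336 0.0136 0.162 ] edges [(np.float64(0.03), np.float64(-27.3)), (np.float64(0.02), np.float64(-112.8))]
```

View pics/w4.png

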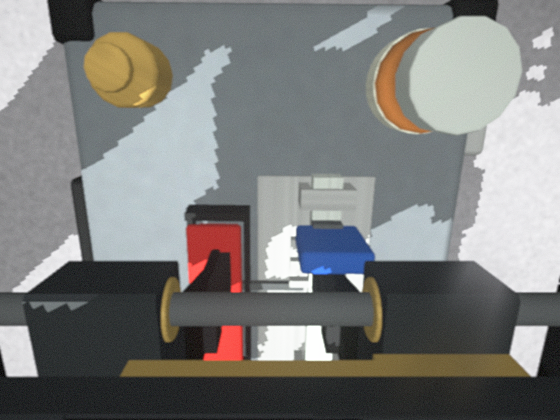

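The tab has moved 34.8 mm between the wrist views, and the force rose with no further motion, so the bolt is at its stop. I ease the push and lift.

send_rows(
  rows=[
    {"x":-1,"y":-2,"z":0,"roll":0,"hand":39},
    {"x":0,"y":0,"z":3,"roll":0,"hand":39},
    {"x":0,"y":0,"z":4,"roll":0,"hand":39},
    {"x":0,"y":0,"z":5,"roll":0,"hand":39},
    {"x":-2,"y":-4,"z":6,"roll":0,"hand":39},
    {"x":-2,"y":-4,"z":15,"roll":0,"hand":39},
    {"x":0,"y":0,"z":25,"roll":0,"hand":39},
    {"x":0,"y":0,"z":25,"roll":0,"hand":39},
    {"x":-10,"y":-20,"z":20,"roll":0,"hand":39},
    {"x":0,"y":0,"z":0,"roll":0,"hand":39},
  ],
)

```text
time: 6.75
position: [0.5911, -0.0168, 0.311]
tool_rot: [2.677, 1.637, 0.01]
ft_force: [-0.2, -0.7, 0.5]
grip_width: 0.447
grip_force: 0.0
```

```bash
python3 look.py w5
```

```text
6.75 [ 0.59110068 -0.01680831  0.31101759] z axis [ 0.008 -0.    -1.   ] yaw y -27.121168565057122 38.875378727098216 [-0.19754746 -0.68622237  0.52674681] [-0.50225289  0.19595038  0.56209121  1.60051986 -0.10651935  1.36820433
 -0.40145869]
red [230. 207.] [116.3  34.3] ctr [0.5678 0.0008 0.142 ] edges [(np.float64(0.024), np.float64(-26.6)), (np.float64(0.089), np.float64(-117.5))]
blue [307. 160.] [44. 18.] ctr [0.6324 0.0096 0.162 ] edges [(np.float64(0.012), np.float64(63.5)), (np.float64(0.029), np.float64(-27.1))]
```

View pics/w5.png

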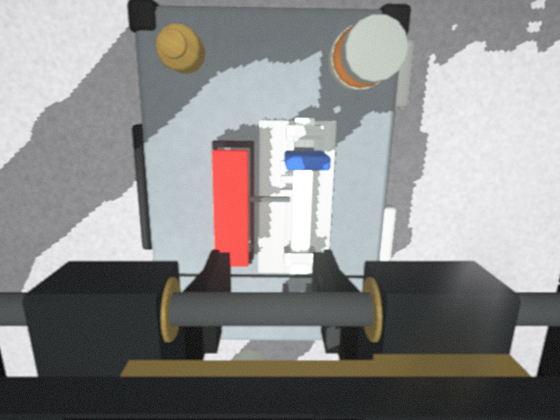

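The last wrist view shows the red catch (230,207) measuring 24x89 mm at its raised height, as before pressing. The tab (307,160) sits at case y ≈ 33.6 mm, the jar and weight are standing, and the fingers are clear.

```bash
python3 -c "
from bench import *
print(close_job())"
```

```text
the job is handed in; nothing more can be done
None
```

I've handed the job in: the bolt was pushed to its stop with the catch held down. The last view shows it about 34 mm open, with the catch up again, the gripper clear and the jar and weight standing. I didn't recheck the wash bottle and beaker, and the hand-in returned no verdict.

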